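# Push a slide holder home under the spring clip of a slide viewer

## Robot

A 6-joint arm with a two-finger parallel gripper is mounted at the origin on the work surface. World frame = base frame: x ahead of the robot, y to its left, z up, the work surface at z = 0. Lengths are in m, angles in rad, forces in N, time in s.
With the tool pointing down it reaches from about 0.375 to 0.975 m from the base axis. Payload 3.8 kg.
Tool frame: the origin (TCP) lies at the very end of the fingers, on their centre line; the grasp point (between the pads) lies behind it (bot.tcp_to_grasp is the y of the grasp point in the tool frame, in m); y points along the fingers, z is the direction in which the jaws open and shut, and the axes are right-handed (so a half turn about y gives the same grasp; the last joint's range is limited). The gripper opens to 85 mm and grips with 20 to 120 N. Pads are 22 mm wide; open, the fingers measure 114 mm over their backs; the gripper's body (76 mm by 85 mm) begins 54 mm behind the grasp point. The pads swing forward as they close: fully open they stand 13 mm farther back than shut.
Start: joints at [1.284, 0.264, 1.604, -0, 1.274, -0.037], TCP at [0.167, 0.654, 0.231] pointing down, gripper open.
Joint ranges: [-2.63, 2.63], [-0.94, 2.18], [0.31, 2.57], [-1.31, 4.45], [0, 2.66], [-2.55, 2.55]. Speed limits (rad/s): [2.57, 2.57, 3.14, 3.14, 3.14, 3.14].

## Interface

Orientations are given as a rotation vector (axis times angle).
In Python, from workcell import bot, optics, workorder gives the robot as it stands.
- The arm moves only by the shell command python3 -m handwheel 'ROWS' [FORCE]. ROWS is JSON, a list of rows, each a list of 7 numbers: the shift along the tool's x, y, z in m, then the turn, a rotation vector about the tool's x, y, z in rad, then the opening, from 0 (shut) to 1 (fully open). A call has 1 to 8 rows; each row shifts and turns the commanded pose from where the row before left it, along the tool's axes as they then stand; what a row does not reach is not made up. A row lasts 1/8 s, in which the tool goes at most 62.5 mm and 10.7 degrees, less where a joint would pass 70% of its speed; a pose out of reach is approached as far as the arm can. A call with a gripper value outside its range is refused whole. The fingers move at their own pace and stop on an object; FORCE is the grip in N (left out, the last holds). Time passes only in rows, so rows that do not move let the fingers close. It gives the time, the measured TCP pose, the force and the opening at its end, in the units of the state.
- bot.read_state(): the state, without advancing time (a new reading comes with each control period).
- optics.read_camera(name): name is "side" or "top"; returns a dict with "image" (420x560x3 uint8, red, green, blue), "z_map" (420x560 float32, m along the optical axis (not along the pixel's ray), 0 where there is no reading), "mtx" (3x3 intrinsics, pixels), "world_from_camera" (4x4, takes a point from camera to world coordinates). Camera axes: x right, y down, z forward; pixel columns grow to the right and rows downward; lengths in m; the calibration is good to about 2 mm. A picture is of the moment at which its call begins.
- workorder.finish_job(): hands the job in, once; it reports no verdict.
The state is a dict: "time": time; "q": joint angles; "joint_vel": joint speeds; "joint_torque": joint torques, N m; "tool_pos": TCP position; "tcp_rot": TCP orientation; "wrist_force": force on the tool from outside, world axes, zero at the start; "torque": the same for the moment, N m; "width": opening from 0.0 (shut) to 1.0 (fully open).
Only numpy, scipy, OpenCV 4.12 (cv2) and the standard library are available. Lean on these libraries where they do the work, as an engineer would, in place of code of your own. Each camera call takes 0.05 s, during which the arm holds its last target.

## Task

On the low slide viewer, press the spring clip's long thumb rail down with one fingertip so that the clip's nose lifts, and while it is held down push the slide holder waiting in the channel forward with the other fingertip, beneath the nose, until it is fully home against the reading head. Keep the rail down until the holder is home, then let the clip come down on the holder and move the hand clear. Do not grasp or lift anything, and leave the things standing on and around the viewer where they are.

Things in the scene. Friction and masses are not known exactly. Their poses are not given: they have to be found in the camera images.
- viewer: Slide viewer, fixed on the desk: low white slab 225 x 150 mm (x -110 to +115, y -75 to +75), flat deck 24 mm above the desk. Origin on the desk; x points along the channel to the grey reading head, y to the thumb rail's side. Channel: centre y = -24 mm, floor = deck, 39 mm wide between dark sides 5 mm high, 6 mm thick (x -75 to +75), open at the rear.
- holder: Loose slide holder (0.08 to 0.17 kg) in the viewer's channel: aluminium plate 84 (x) x 36 x 10 mm high with a glass slide and, flush with its rear end (x = -42 mm), an upright tab 30 mm wide, 6 thick, top 22 mm above the deck. Origin: centre of underside; x points to the reading head. Home: origin at viewer x = 33 mm; it starts 28 to 46 mm short of that, not yet under the nose, and slides freely.
- stop (a point): End of the channel: foot of the reading head's upright face, at deck height, viewer x = 75, y = -24 mm. The head is a grey block 40 (x) x 105 (y) mm, 36 mm above the deck. Fully home, the holder's front end touches this face.
- tab (a point): Point on the holder's tab: centre of its upright rear face, 16 mm above the holder's underside. Push here, along the holder's +x.
- clip (a joint): Turn (rad) of the spring clip on its shaft along the viewer's x at y = 8 mm, 14 mm above the deck. 0 as found: the nose, 5 mm over the deck, bars the holder. Pressing the thumb rail raises it, up to a stop at 0.36; above 0.21 the nose clears the holder. Spring: 0.11 N m at 0, 0.23 at 0.36 (4 and 8 N at mid-rail). Springs back when let go; clamped on the home holder it reads about 0.18.
- thumb_rail (a point): Clip's thumb rail: flat grooved steel plate, 105 mm along the viewer's x (-95 to +10), 32 mm wide (y 20 to 52), 4 thick. Point: centre of its top face, 20 mm above the deck as found, 28 mm from the shaft, 60 mm across from the channel's centre line. At 0.36 rad it has sunk about 10 mm and leans outward. May be pressed anywhere along it; a fingertip can slide along it.
- nose (a point): Nose of the clip: a steel foot 14 (x) by 10 (y) by 15 mm hanging over the channel at viewer x = 58, y = -25 mm, carried by an arm from the shaft. Point at the centre of its underside.
- spare_holder: A second, equal slide holder lying on the desk at the viewer's -y side, to be left alone. Origin at the centre of its underside.
- oil_bottle: Small amber bottle, 22 mm across and 50 mm high, standing on the viewer's deck beyond the far end of the thumb rail (about x = 60 to 70, y = 52 mm). Origin at its underside.
- dropper_bottle: White bottle 36 mm across, 85 mm high, on the desk on the viewer's +y side. Origin at its underside.
- marker: Marker pen 125 x 12 x 12 mm lying on the desk at the viewer's -y side. Origin at the centre of its underside.
Things that resemble listed ones, but are neither listed nor needed, are in the scene too. What is shaped like the holder but green or yellow is not meant.

How it is judged:
By the outcome, as a careful person would: the job done as asked, in the order asked, and still so for the second after the job is handed in, with the robot touching nothing.
It also fails if it takes over 38 s, if anything falls off the work surface, if the arm or the gripper's body presses on something with over 40 N, if the wrist force passes 120 N, or if a joint passes its speed limit or range.

## Working session

There is one attempt and no reset: what is moved stays moved. The work goes in short steps, Python scripts to look and compute and a shell command to move; the robot and the scene stay as the last step left them, time stands still between calls to the robot, and variables do not carry over. Pictures are saved under pics/ and viewed, and the job is handed in when it is done.

```bash
ls; mkdir -p pics
python3 - <<'E'
from workcell import bot, optics
import cv2
print(bot.read_state(), bot.tcp_to_grasp)
for n in ("side","top"):
    d=optics.read_camera(n)
    cv2.imwrite(f"pics/{n}0.png",d["image"][:,:,::-1])
    import numpy as np
    np.savez(f"{n}0.npz",**d)
    print(n,d["mtx"].tolist(),d["world_from_camera"].round(3).tolist())
E
```

```text
pics
{'time': 0.0, 'q': array([ 1.28413633e+00,  2.64772952e-01,  1.60540599e+00, -5.05054323e-06,
        1.27368230e+00, -3.68856851e-02]), 'joint_vel': array([-0.00185699,  0.00059843,  0.00132821, -0.00025149, -0.00085744,
        0.00030419]), 'joint_torque': array([ 8.60085584e-04, -5.15099680e+01, -3.67313576e+01, -2.29100197e-04,
        1.27693152e-02, -2.08193177e-05]), 'tool_pos': array([0.16663425, 0.6533431 , 0.2299314 ]), 'tcp_rot': array([-1.56413012,  0.19642307, -0.19585521]), 'wrist_force': array([-0.66379295, -0.80651322, -0.30409077]), 'torque': array([-0.01653943,  0.00320697,  0.03550598]), 'width': 0.9999633299661538} -0.0187
side [[532.3406669658508, 0.0, 278.5365615071037], [0.0, 532.3406669658508, 203.97061087873152], [0.0, 0.0, 1.0]] [[-0.997, -0.046, 0.058, 0.445], [-0.073, 0.525, -0.848, 0.919], [0.008, -0.85, -0.527, 0.607], [0.0, 0.0, 0.0, 1.0]]
top [[490.2759359321634, 0.0, 279.3392161823018], [0.0, 490.2759359321634, 210.9691103759939], [0.0, 0.0, 1.0]] [[0.017, -0.984, 0.177, 0.328], [-1.0, -0.017, 0.002, 0.017], [0.001, -0.177, -0.984, 1.12], [0.0, 0.0, 0.0, 1.0]]
```

View pics/side0.png

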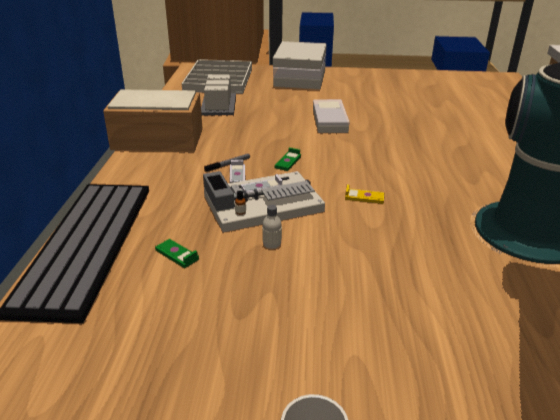

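View pics/top0.png

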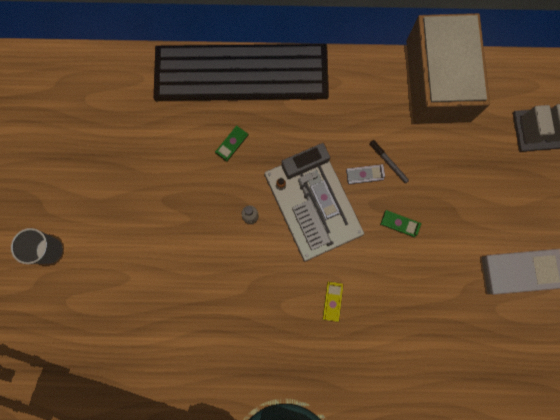

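The side view shows the viewer at about (263,198), with the reading head at (218,187). The dropper bottle is at (272,230). In the top view the viewer is at (313,205), the head at (306,160), the channel holder at (323,197), the spare at (365,174), and green and yellow decoys at (231,143), (401,223) and (333,302). Next I'll take close crops.

Run:
```python
import cv2
t=cv2.imread("pics/top0.png")[135:275,250:390]; s=cv2.imread("pics/side0.png")[145:255,190:340]
def br(x): return cv2.convertScaleAbs(x,alpha=1.3)
cv2.imwrite("pics/topc.png",cv2.resize(br(t),None,fx=4.25,fy=4.25,interpolation=cv2.INTER_CUBIC))
cv2.imwrite("pics/sidec.png",cv2.resize(br(s),None,fx=5,fy=5,interpolation=cv2.INTER_CUBIC))
```

```text
(no output)
```

View pics/topc.png

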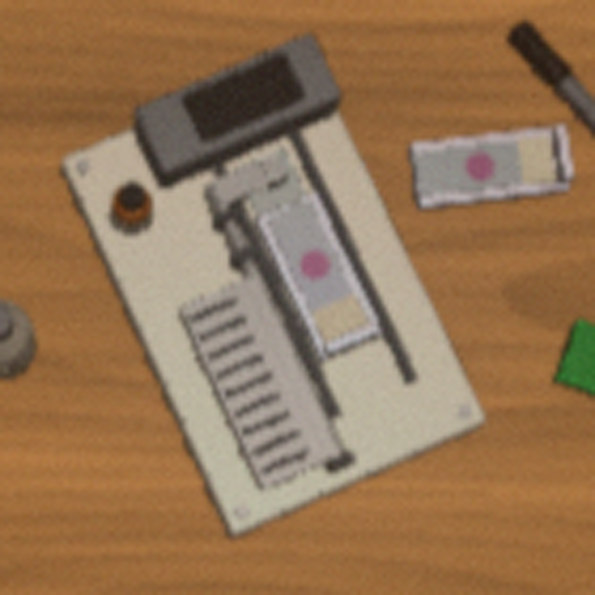

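View pics/sidec.png

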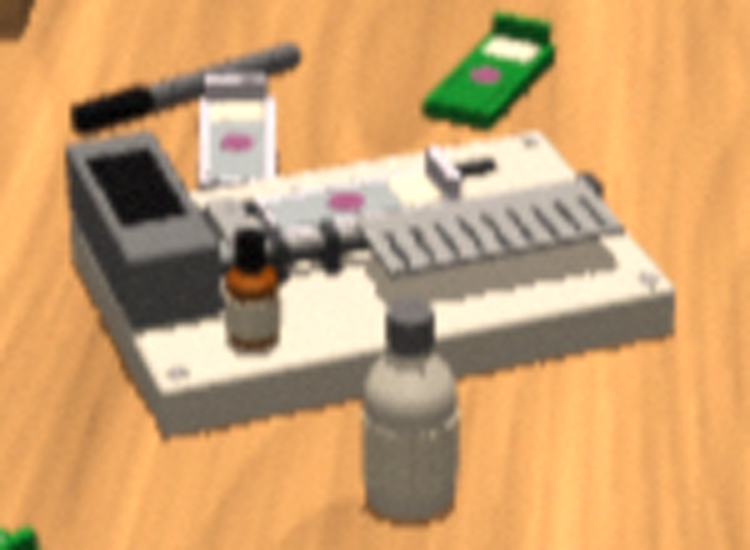

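```bash
cat > h.py <<'E'
import numpy as np, cv2
from scipy.spatial.transform import Rotation as R
from scipy.optimize import least_squares
def ray(d,px,z):
    M=d["world_from_camera"]; K=d["mtx"]
    v=M[:3,:3]@np.linalg.solve(K,[px[0],px[1],1]); o=M[:3,3]
    return o+v*(z-o[2])/v[2]
def proj(d,P):
    M=np.linalg.inv(d["world_from_camera"]); p=M[:3,:3]@P+M[:3,3]; p=d["mtx"]@p; return p[:2]/p[2]
E
python3 - <<'E'
from h import *
t=np.load("top0.npz"); s=np.load("side0.npz")
T=lambda x,y:((x+.5)/4.25+250-.5,(y+.5)/4.25+135-.5); S=lambda x,y:((x+.5)/5+190-.5,(y+.5)/5+145-.5)
for n,p in dict(FL=(62,158),RL=(233,535),RR=(485,420)).items(): print("top",n,ray(t,T(*p),.024).round(4))
for n,p in dict(FL=(165,396),RL=(675,293),RR=(543,131)).items(): print("side",n,ray(s,S(*p),.024).round(4))
# line fits on white deck mask in top image
im=t["image"].astype(int); hsv=cv2.cvtColor(t["image"],cv2.COLOR_RGB2HSV)
sub=np.zeros(hsv.shape[:2],np.uint8); sub[135:275,250:364]=1
m=((hsv[...,1]<75)&(hsv[...,2]>110)&(sub>0)).astype(np.uint8)
m=cv2.morphologyEx(m,cv2.MORPH_OPEN,np.ones((2,2)))
n,l,st,c=cv2.connectedComponentsWithStats(m); k=1+st[1:,4].argmax(); print(st[k])
cs,_=cv2.findContours((l==k).astype(np.uint8),cv2.RETR_EXTERNAL,cv2.CHAIN_APPROX_NONE); cs=max(cs,key=len)
W=np.array([ray(t,p[0],.024) for p in cs])[:,:2]
print("minAreaRect",cv2.minAreaRect((W*1000).astype(np.float32)))
vis=t["image"][135:275,250:390,::-1].copy(); cv2.drawContours(vis,[cs-[250,135]],-1,(0,0,255),1); cv2.imwrite("pics/mask.png",cv2.resize(vis,None,fx=4,fy=4,interpolation=0))
print(R.from_rotvec([-1.56413012,  0.19642307, -0.19585521]).as_matrix().round(3))
E
```

```text
top FL [0.6159 0.0558 0.024 ]
top RL [ 0.4135 -0.0386  0.024 ]
top RR [ 0.4767 -0.1717  0.024 ]
side FL [0.6125 0.0646 0.024 ]
side RL [ 0.4134 -0.0296  0.024 ]
side RR [ 0.4743 -0.1672  0.024 ]
[ 266  163   99   98 4228]
minAreaRect ((544.1146850585938, -60.702781677246094), (223.3026123046875, 147.98870849609375), 25.1949520111084)
[[ 0.969 -0.001  0.247]
 [-0.247 -0.002  0.969]
 [-0.    -1.    -0.002]]
```

View pics/mask.png

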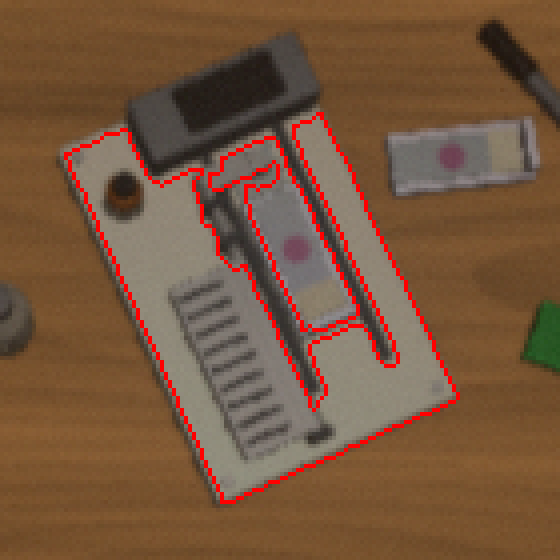

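The masked deck outline fits the slab: 223 x 148 mm against 225 x 150. The side view disagrees by about 7 mm in y, so I'll check it against depth.

Run:
```python
from h import *
for n in("top","side"):
    d=np.load(n+"0.npz"); M=d["world_from_camera"];K=d["mtx"]
    v,u=np.mgrid[:420,:560]; z=d["z_map"]
    P=np.stack([(u-K[0,2])/K[0,0]*z,(v-K[1,2])/K[1,1]*z,z],-1)@M[:3,:3].T+M[:3,3]
    X=P[...,:2]-[.545,-.0585]; 
    sel=(np.linalg.norm(X,axis=-1)<.4)&(z>0)
    tab=P[sel]; print(n,"desk z",np.median(tab[:,2][abs(tab[:,2])<.012]))
    # deck via brightness
    hsv=cv2.cvtColor(d["image"],cv2.COLOR_RGB2HSV)
    a=np.deg2rad(25);
    for off in (0.018,0.021,.024,.027):pass
    w=sel&(np.linalg.norm(X,axis=-1)<.15)&(hsv[...,1]<75)&(hsv[...,2]>110)&(P[...,2]>.014)&(P[...,2]<.031)
    print("deck z",np.median(P[w][:,2]),w.sum(), cv2.minAreaRect((P[w][:,:2]*1000).astype(np.float32)))
    # bottle amber & magenta spots
    for nm,lo,hi in(("mag",(150,60,60),(179,255,255)),("green",(50,120,30),(75,255,255)),("yel",(22,200,80),(35,255,255))):
        m=cv2.inRange(hsv,lo,hi); nn,l,st,c=cv2.connectedComponentsWithStats(m)
        for k in range(1,nn):
            if st[k,4]>6 and np.linalg.norm(ray(d,c[k],.01)[:2]-[.545,-.06])<.3:
                print(nm,c[k].round(1),st[k,4],np.median(P[l==k],axis=0).round(4))
```

```text
top desk z 0.00041881570362622966
deck z 0.024384194445088325 3012 ((561.2763671875, -89.75942993164062), (223.63917541503906, 217.66680908203125), 24.944072723388672)
mag [232.6 140.3] 27 [0.6952 0.1319 0.0107]
mag [362.5 173.6] 30 [ 0.6185 -0.1728  0.0112]
mag [323.5 196.7] 30 [ 0.5572 -0.0802  0.0346]
mag [397.8 222. ] 29 [ 0.5065 -0.2527  0.0107]
mag [332.3 304. ] 24 [ 0.3191 -0.1014  0.0116]
green [233.3 140.7] 318 [0.6943 0.1287 0.0112]
green [395.1 221.8] 323 [ 0.5077 -0.2427  0.0104]
green [417.5 228.3] 18 [ 0.4904 -0.2935  0.0222]
yel [332.2 304.3] 439 [ 0.3145 -0.1012  0.0108]
side desk z -0.0006800183021177242
deck z 0.023106155953747376 1622 ((545.7264404296875, -54.74078369140625), (222.33836364746094, 154.3350067138672), 24.969688415527344)
mag [286.7 159.6] 7 [ 0.5051 -0.2508  0.0094]
mag [236.8 173. ] 16 [ 0.6182 -0.1701  0.0098]
mag [258.8 184.9] 18 [ 0.556  -0.076   0.0338]
mag [367.3 193.7] 9 [ 0.3193 -0.1     0.0098]
mag [174.  248.9] 20 [0.6935 0.1352 0.0103]
green [287.7 160.2] 222 [ 0.5026 -0.2402  0.0091]
green [176.6 252.8] 506 [0.6859 0.1472 0.0092]
yel [366.4 196. ] 295 [ 0.3198 -0.0897  0.009 ]
```

```bash
cat >> h.py <<'E'
a=np.deg2rad(25.0); U=np.array([np.cos(a),np.sin(a)]); V=np.array([-U[1],U[0]])
O=np.array([.5430,-.0597])
def tov(P): d=np.asarray(P)[:2]-O; return np.array([d@U,d@V])*1000
def tow(x,y): return O+U*x/1000+V*y/1000
E
python3 - <<'E'
from h import *
t=np.load("top0.npz"); s=np.load("side0.npz")
T=lambda x,y:((x+.5)/4.25+250-.5,(y+.5)/4.25+135-.5); S=lambda x,y:((x+.5)/5+190-.5,(y+.5)/5+145-.5)
print("mag",tov((.5572,-.0802)),tov((.556,-.076)))
for n,p,z in (("tab rear top mid",(354,346),.046),("front mid",(284,203),.034),("rail RL",(263,489),.044),("rail FL",(182,308),.044),("head L foot",(162,186),.024),("head top near R",(338,98),.060),("head topL",(136,112),.060)):
    print("top",n,tov(ray(t,T(*p),z)))
for n,p,z in (("tab top",(443,150),.046),("rail FLcorner",(392,273),.042),("rail RL",(620,230),.042),("nose",(255,235),.03)): print("side",n,tov(ray(s,S(*p),z)))
s1=np.array(ray(t,(362.5,173.6),.01)); print("spare mag",s1)
# predicted overlay
for n,d in(("top",t),("side",s)):
    im=d["image"][:,:,::-1].copy(); im=cv2.resize(im,None,fx=4,fy=4,interpolation=cv2.INTER_CUBIC)
    def L(pts,c):
        q=np.array([(proj(d,np.array([*tow(x,y),z/1000]))+.5)*4-.5 for x,y,z in pts]).astype(int); cv2.polylines(im,[q],True,c,1)
    L([(-110,-75,24),(115,-75,24),(115,75,24),(-110,75,24)],(0,0,255))
    L([(-95,20,44),(10,20,44),(10,52,44),(-95,52,44)],(255,0,0))
    L([(75,-75,60),(115,-75,60),(115,30,60),(75,30,60)],(0,255,0))
    L([(-75,-43.5,29),(75,-43.5,29),(75,-4.5,29),(-75,-4.5,29)],(0,255,255))
    im=im[540:1100,1000:1560] if n=="top" else im[580:1020,760:1360]
    cv2.imwrite(f"pics/ov_{n}.png",im)
E
```

```text
mag [  4.20589621 -24.58048895] [  4.89332357 -20.26685433]
top tab rear top mid [-45.54783881 -23.17976602]
top front mid [ 41.30230929 -23.93546173]
top rail RL [-94.14689083  51.34919235]
top rail FL [ 9.76808639 50.47360727]
top head L foot [78.58815919 30.71691286]
top head top near R [ 76.46960717 -69.36066515]
top head topL [112.79171395  31.07114345]
side tab top [-43.35535716 -29.42840574]
side rail FLcorner [10.66525854 54.41092931]
side rail RL [-91.09922867  54.47961245]
side nose [ 48.33394049 -13.4948629 ]
spare mag [ 0.61928876 -0.17308117  0.01      ]
```

View pics/ov_top.png

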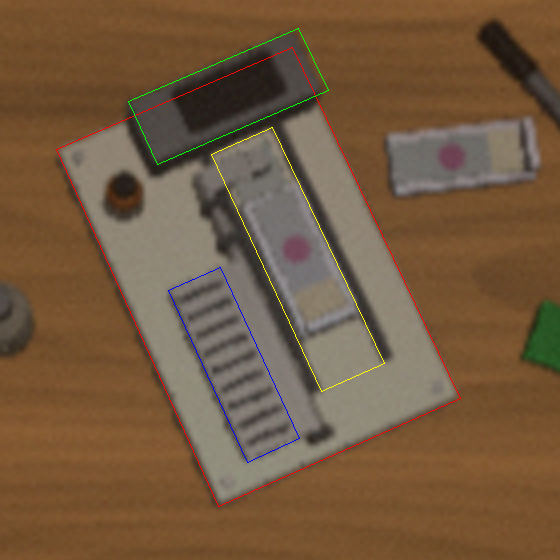

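View pics/ov_side.png

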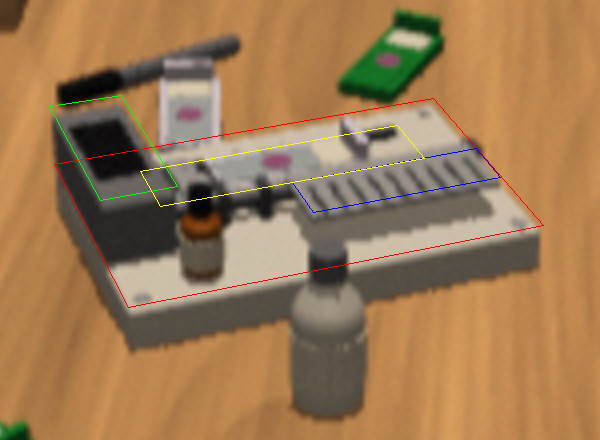

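Candidates (top view):
- **Channel holder:** aluminium, magenta spot at (323.5,196.7). This is the one, as it sits in the channel at viewer y ≈ -24.
- **Spare:** (362,174), off the viewer.
- **Green:** (233,140) and (398,222).
- **Yellow:** (332,304).

The crop confirms the choice. The tab's rear face is at viewer x ≈ -44. I'm setting the gripper opening to 0.6 and moving over with the hand centre at viewer (-66, 8).

```bash
python3 -m handwheel '[[0.0346,0,-0.0453,0,0,0,0.6],[0.0346,0,-0.0453,0,0,0,0.6],[0.0346,0,-0.0453,0,0,0,0.6],[0.0346,0,-0.0453,0,0,0,0.6],[0.0346,0,-0.0453,0,0,0,0.6],[0.0346,0,-0.0453,0,0,0,0.6],[0.0346,0,-0.0453,0,0,0,0.6]]'
python3 -m handwheel '[[0.0346,0,-0.0453,0,0,0,0.6],[0.0346,0,-0.0453,0,0,0,0.6],[0.0346,0,-0.0453,0,0,0,0.6],[0.0346,0,-0.0453,0,0,0,0.6],[0.0346,0,-0.0453,0,0,0,0.6],[0.0346,0,-0.0453,0,0,0,0.6],[0.0346,0,-0.0453,0,0,0,0.6]]'
python3 -m handwheel '[[0,0,0,0,0.17,0,0.6],[0,0,0,0,0.17,0,0.6],[0,0,0,0,0.17,0,0.6],[0,0,0,0,0.17,0,0.6],[0,0,0,0,0.17,0,0.6],[0,0,0,0,0.17,0,0.6],[0,0,0,0,0.17,0,0.6]]'
python3 -m handwheel '[[0,0,0,0,0.17,0,0.6],[0,0,0,0,0.17,0,0.6],[0,0,0,0,0.17,0,0.6],[0,0,0,0,0.17,0,0.6],[0,0,0,0,0.17,0,0.6],[0,0,0,0,0.17,0,0.6],[0,0,0,0,0.17,0,0.6]]'
cat >> h.py <<'E'
def where(tx,ty,tz):
    from workcell import bot
    s=bot.read_state(); Rm=R.from_rotvec(s["tcp_rot"]).as_matrix(); p=s["tool_pos"]
    print("t",s["time"].__round__(2),"viewer xy",tov(p).round(1),"z",round(p[2]*1000,1),"w",round(s["width"],3),"F",s["wrist_force"].round(1),"FU",round(s["wrist_force"][:2]@U,1),"q6",s["q"][5].round(2))
    want=np.column_stack([[-U[0],-U[1],0],[0,0,-1],[-V[0],-V[1],0]])
    if np.linalg.det(want)<0: want[:,0]*=-1
    print("shift tool mm",(Rm.T@(np.array([*tow(tx,ty),tz/1000])-p)*1000).round(1),"turn",R.from_matrix(Rm.T@want).as_rotvec().round(4)); print(Rm.round(3).tolist())
E
python3 -c "
from h import *
where(-66,8,80)"
```

```text
time: 0.98
tool_pos: [0.3233, 0.285, 0.231]
tcp_rot: [-1.562, 0.196, -0.196]
wrist_force: [1.1, 0.0, 0.0]
width: 0.596
time: 1.85
tool_pos: [0.4796, -0.0821, 0.231]
tcp_rot: [-1.562, 0.197, -0.196]
wrist_force: [0.6, 0.9, 0.4]
width: 0.597
time: 2.72
tool_pos: [0.479, -0.0801, 0.2307]
tcp_rot: [-1.266, 1.117, -1.116]
wrist_force: [0.2, 0.7, -0.0]
width: 0.6
time: 3.6
tool_pos: [0.479, -0.0801, 0.2308]
tcp_rot: [-0.502, 1.938, -1.937]
wrist_force: [-0.4, -0.2, 0.4]
width: 0.598
t 3.6 viewer xy [-66.6   8.5] z 230.8 w 0.598 F [-0.4 -0.2  0.4] FU -0.4 q6 0.85
shift tool mm [ -0.7 150.8   0.7] turn [0.0006 0.0698 0.0008]
[[-0.875, -0.001, 0.485], [-0.485, 0.0, -0.875], [0.001, -1.0, -0.001]]
```

```bash
python3 -m handwheel '[[-0.0007,0.04,0.0007,0,0.07,0,0.6],[0,0.05,0,0,0,0,0.6],[0,0.04,0,0,0,0,0.6],[0,0.02,0,0,0,0,0.6],[0,0,0,0,0,0,0.6]]'
python3 - <<'E'
from h import *
where(-66,8,58)
from workcell import optics
for n in("side","top"):
    d=optics.read_camera(n); np.savez(n+"1.npz",**d); im=d["image"][:,:,::-1]
    c=im[120:260,190:340] if n=="side" else im[135:290,245:400]
    cv2.imwrite(f"pics/{n}1.png",cv2.resize(cv2.convertScaleAbs(c,alpha=1.3),None,fx=3.8,fy=3.8,interpolation=cv2.INTER_CUBIC))
E
```

```text
time: 4.22
tool_pos: [0.4781, -0.08, 0.079]
tcp_rot: [-0.449, 1.981, -1.976]
wrist_force: [-0.4, -0.5, 0.4]
width: 0.601
t 4.22 viewer xy [-67.4   9.1] z 79.0 w 0.601 F [-0.4 -0.5  0.4] FU -0.6 q6 0.91
shift tool mm [-1.5 21.   1.1] turn [0.0033 0.0054 0.0043]
[[-0.904, -0.005, 0.428], [-0.428, 0.001, -0.904], [0.004, -1.0, -0.003]]
```

View pics/side1.png

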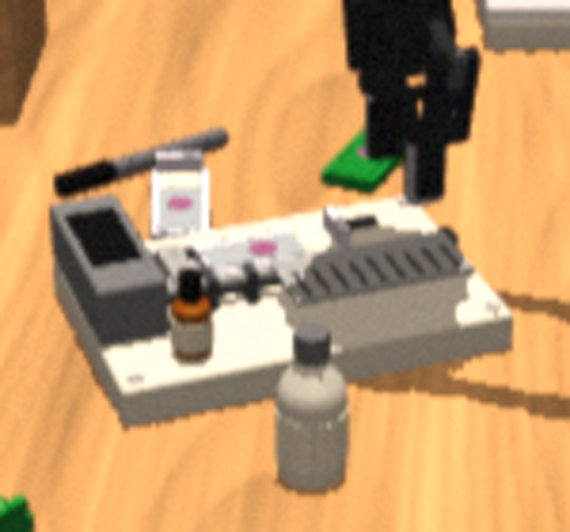

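View pics/top1.png

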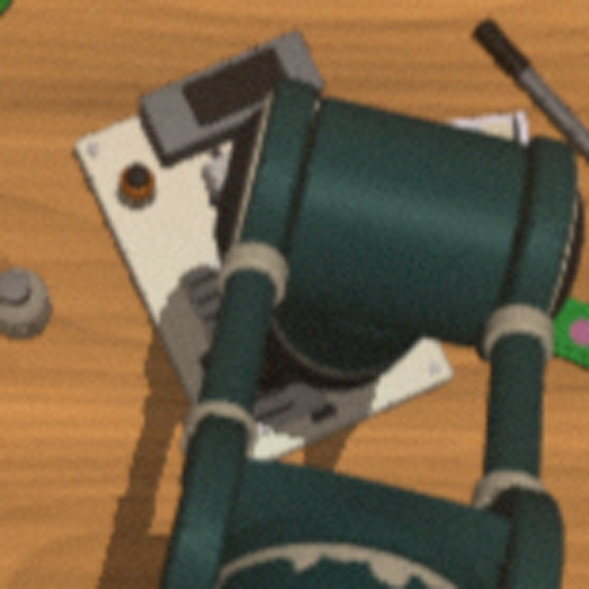

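The side view shows the rail-side fingertip hovering above the rail's rear part, with its lower end near (302,171). The top view is blocked by the arm. I'll measure the fingertip from depth.

Run:
```python
from h import *
d=np.load("side1.npz"); M=d["world_from_camera"];K=d["mtx"]
v,u=np.mgrid[:420,:560]; z=d["z_map"]
P=np.stack([(u-K[0,2])/K[0,0]*z,(v-K[1,2])/K[1,1]*z,z],-1)@M[:3,:3].T+M[:3,3]
dark=d["image"].max(-1)<45
vx=np.stack([(P[...,:2]-O)@U,(P[...,:2]-O)@V,P[...,2]],-1)*1000
w=dark&(vx[...,2]>60)&(vx[...,2]<120)&(abs(vx[...,0]+66)<60)&(abs(vx[...,1])<80)
for r in range(140,176):
    c=np.where(w[r,:])[0]; 
    if len(c): 
        fr=c[vx[r,c,1]>30]
        print(r,len(c),"rail finger:",fr.min() if len(fr) else None,fr.max() if len(fr) else None, vx[r,fr].mean(0).round(1) if len(fr) else None, vx[r,fr][:,0].min().round(1) if len(fr) else '',vx[r,fr][:,0].max().round(1) if len(fr) else '')
```

```text
144 1 rail finger: None None None  
145 4 rail finger: None None None  
146 7 rail finger: None None None  
147 9 rail finger: None None None  
148 9 rail finger: None None None  
149 9 rail finger: None None None  
150 9 rail finger: None None None  
151 9 rail finger: None None None  
152 9 rail finger: None None None  
153 9 rail finger: None None None  
154 9 rail finger: None None None  
155 9 rail finger: None None None  
156 8 rail finger: None None None  
157 10 rail finger: 296 296 [-55.6  38.5 119.2] -55.6 -55.6
158 13 rail finger: 296 306 [-63.7  41.6 117.1] -73.4 -57.9
159 18 rail finger: 296 306 [-65.1  46.1 116.7] -72.8 -57.5
160 17 rail finger: 296 306 [-65.7  44.9 113.8] -73.4 -57.0
161 12 rail finger: 296 306 [-65.6  45.4 111.8] -72.9 -57.3
162 8 rail finger: 299 306 [-66.9  46.4 109.7] -72.2 -61.8
163 8 rail finger: 299 306 [-66.6  47.1 107.8] -74.2 -61.1
164 8 rail finger: 299 306 [-66.6  47.3 105.6] -73.6 -61.2
165 7 rail finger: 299 305 [-65.6  47.4 103.6] -72.4 -59.9
166 7 rail finger: 299 305 [-66.1  46.3 100.7] -71.4 -61.2
167 7 rail finger: 299 305 [-66.2  46.2  98.3] -71.7 -60.6
168 7 rail finger: 299 305 [-66.3  46.1  95.9] -71.9 -59.6
169 7 rail finger: 299 305 [-66.2  46.6  93.9] -72.0 -60.5
170 7 rail finger: 299 305 [-66.3  46.5  91.5] -71.8 -60.8
171 7 rail finger: 299 305 [-67.7  43.7  87.5] -77.1 -62.4
172 1 rail finger: 300 300 [-64.2  41.6  84.7] -64.2 -64.2
```

```bash
python3 -m handwheel '[[-0.001,0.02,0.001,0,0,0,0.6],[0,0.012,0,0,0,0,0.6],[0,0,0,0,0,0,0.6]]'; python3 -m handwheel '[[0,0.004,0,0,0,0,0.6],[0,0,0,0,0,0,0.6]]'; python3 -m handwheel '[[0,0.004,0,0,0,0,0.6],[0,0,0,0,0,0,0.6]]'; python3 -c "
from h import *
where(-66,8,30)"
```

```text
time: 4.7
tool_pos: [0.4813, -0.0809, 0.0491]
tcp_rot: [-0.445, 1.977, -1.977]
wrist_force: [-0.3, 0.5, 0.2]
width: 0.603
time: 4.95
tool_pos: [0.4819, -0.081, 0.0456]
tcp_rot: [-0.443, 1.976, -1.977]
wrist_force: [0.5, 0.4, 0.6]
width: 0.599
time: 5.2
tool_pos: [0.4815, -0.0809, 0.0411]
tcp_rot: [-0.444, 1.977, -1.977]
wrist_force: [-0.6, 0.4, -0.5]
width: 0.599
t 5.2 viewer xy [-64.7   6.8] z 41.1 w 0.599 F [-0.6  0.4 -0.5] FU -0.4 q6 0.91
shift tool mm [ 1.3 11.1 -1.2] turn [0.0003 0.0055 0.0004]
[[-0.904, -0.001, 0.428], [-0.428, 0.0, -0.904], [0.0, -1.0, -0.0]]
```

```bash
python3 -m handwheel '[[0.001,0.003,-0.001,0,0,0,0.6],[0,0,0,0,0,0,0.6]]'; python3 -m handwheel '[[0,0.002,0,0,0,0,0.6],[0,0,0,0,0,0,0.6]]';  python3 -m handwheel '[[0,0.002,0,0,0,0,0.6],[0,0,0,0,0,0,0.6]]'; python3 -c "
from h import *
where(-66,8,30)"
```

```text
time: 5.45
tool_pos: [0.4815, -0.0806, 0.039]
tcp_rot: [-0.442, 1.975, -1.977]
wrist_force: [1.2, 0.6, 4.8]
width: 0.601
time: 5.7
tool_pos: [0.4813, -0.0804, 0.037]
tcp_rot: [-0.442, 1.976, -1.976]
wrist_force: [0.9, 0.9, 6.2]
width: 0.602
time: 5.95
tool_pos: [0.4813, -0.0803, 0.0351]
tcp_rot: [-0.442, 1.976, -1.976]
wrist_force: [0.8, 1.5, 6.6]
width: 0.602
t 5.95 viewer xy [-64.6   7.4] z 35.1 w 0.602 F [0.8 1.5 6.6] FU 1.3 q6 0.91
shift tool mm [ 1.4  5.1 -0.6] turn [-0.0004  0.0051 -0.0015]
[[-0.904, 0.002, 0.427], [-0.427, 0.0, -0.904], [-0.002, -1.0, 0.0]]
```

Contact with the rail came at TCP z ≈ 39.5 mm and the force follows the spring. Pressing deeper.

```bash
python3 -m handwheel '[[0,0.002,0,0,0,0,0.6],[0,0,0,0,0,0,0.6]]'; python3 -m handwheel '[[0,0.001,0,0,0,0,0.6],[0,0,0,0,0,0,0.6]]';  python3 -m handwheel '[[0,0.001,0,0,0,0,0.6],[0,0,0,0,0,0,0.6]]'
python3 - <<'E'
from h import *
where(-66,8,30)
from workcell import optics
d=optics.read_camera("side"); np.savez("side2.npz",**d); im=d["image"][:,:,::-1]
cv2.imwrite("pics/side2.png",cv2.resize(cv2.convertScaleAbs(im[145:245,190:330],alpha=1.3),None,fx=5.5,fy=5.5,interpolation=cv2.INTER_CUBIC))
E
```

```text
time: 6.2
tool_pos: [0.4813, -0.0803, 0.0332]
tcp_rot: [-0.442, 1.976, -1.976]
wrist_force: [-0.6, 1.9, 8.2]
width: 0.599
time: 6.45
tool_pos: [0.4814, -0.0804, 0.0324]
tcp_rot: [-0.442, 1.976, -1.976]
wrist_force: [-0.1, 1.5, 7.5]
width: 0.6
time: 6.7
tool_pos: [0.4814, -0.0804, 0.0315]
tcp_rot: [-0.442, 1.976, -1.976]
wrist_force: [-0.0, 2.1, 9.4]
width: 0.599
t 6.7 viewer xy [-64.6   7.3] z 31.5 w 0.599 F [-0.   2.1  9.4] FU 0.9 q6 0.91
shift tool mm [ 1.4  1.5 -0.8] turn [-0.0006  0.0052 -0.0015]
[[-0.904, 0.002, 0.427], [-0.427, 0.0, -0.904], [-0.002, -1.0, 0.001]]
```

View pics/side2.png

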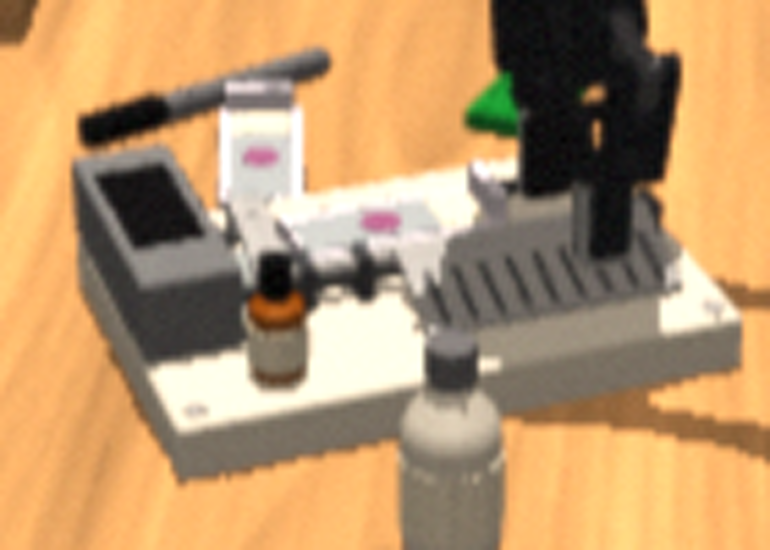

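The picture shows the rail tilted under the fingertip at (605,240) and the nose arm raised at (250,230). The tab is clear ahead of the other finger. I'm pushing forward while holding the rail down.

```bash
python3 -m handwheel '[[-0.002,0.0007,0,0,0,0,0.6],[-0.004,0,0,0,0,0,0.6],[-0.004,0,0,0,0,0,0.6],[0,0,0,0,0,0,0.6]]'; python3 -c "
from h import *
where(-20,8,31)"; python3 -m handwheel '[[-0.004,0,0,0,0,0,0.6],[-0.004,0,0,0,0,0,0.6],[-0.004,0,0,0,0,0,0.6],[0,0,0,0,0,0,0.6]]'; python3 -c "
from h import *
where(-20,8,31)"
```

```text
time: 7.25
tool_pos: [0.4863, -0.0763, 0.0302]
tcp_rot: [-0.453, 1.98, -1.977]
wrist_force: [-11.0, -0.7, 18.0]
width: 0.599
t 7.25 viewer xy [-58.4   9. ] z 30.2 w 0.599 F [-11.   -0.7  18. ] FU -10.3 q6 0.92
shift tool mm [-38.4  -1.1   1.2] turn [0.0033 0.007  0.0068]
[[-0.903, -0.008, 0.429], [-0.429, 0.0, -0.903], [0.007, -1.0, -0.003]]
time: 7.75
tool_pos: [0.4957, -0.0705, 0.0296]
tcp_rot: [-0.456, 1.983, -1.976]
wrist_force: [-13.1, 1.0, 18.5]
width: 0.595
t 7.75 viewer xy [-47.4  10.3] z 29.6 w 0.595 F [-13.1   1.   18.5] FU -11.4 q6 0.94
shift tool mm [-27.4  -1.6   2.4] turn [0.0056 0.0066 0.0088]
[[-0.903, -0.01, 0.429], [-0.429, 0.001, -0.904], [0.009, -1.0, -0.006]]
```

Normal force rose to 18 N, so the clip is against its stop and drag is 11 N. I'll ease up 0.8 mm, correct the y drift and look.

```bash
python3 -m handwheel '[[0,-0.0008,0.001,0,0,0,0.6],[0,0,0,0,0,0,0.6]]'
python3 - <<'E'
from h import *
where(-20,8,31)
from workcell import optics
d=optics.read_camera("side"); np.savez("side3.npz",**d); im=d["image"][:,:,::-1]
cv2.imwrite("pics/side3.png",cv2.resize(cv2.convertScaleAbs(im[145:245,190:330],alpha=1.3),None,fx=5.5,fy=5.5,interpolation=cv2.INTER_CUBIC))
E
```

```text
time: 8.0
tool_pos: [0.4956, -0.0706, 0.0298]
tcp_rot: [-0.455, 1.985, -1.975]
wrist_force: [-12.1, 4.7, 14.5]
width: 0.599
t 8.0 viewer xy [-47.5  10.1] z 29.8 w 0.599 F [-12.1   4.7  14.5] FU -9.0 q6 0.94
shift tool mm [-27.5  -1.5   2.3] turn [0.007  0.0059 0.0087]
[[-0.904, -0.011, 0.428], [-0.428, 0.003, -0.904], [0.009, -1.0, -0.007]]
```

View pics/side3.png

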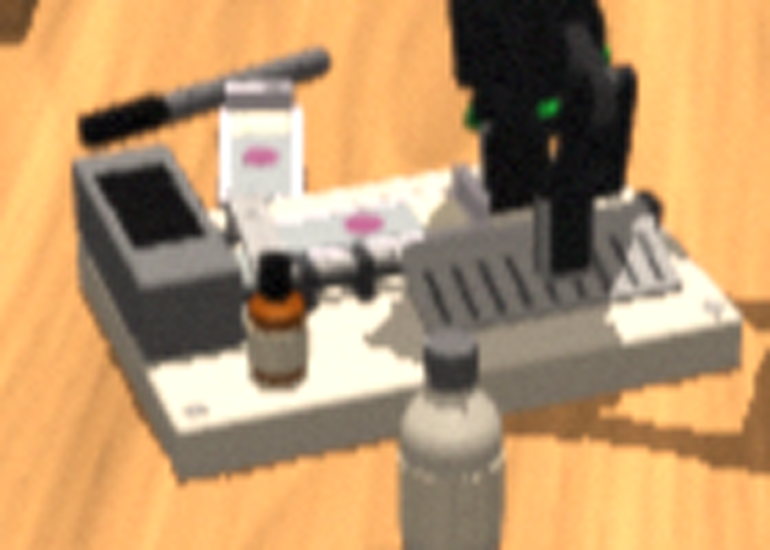

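The holder has begun moving: the magenta spot went from (380,220) to (363,223), with the nose up. Continuing.

```bash
python3 -m handwheel '[[-0.003,-0.0004,0.001,0,0,0,0.6],[-0.003,0,0,0,0,0,0.6],[-0.003,0,0,0,0,0,0.6],[0,0,0,0,0,0,0.6]]'; python3 -c "
from h import *
where(-20,8,31)"; python3 -m handwheel '[[-0.003,0,0,0,0,0,0.6],[-0.003,0,0,0,0,0,0.6],[-0.003,0,0,0,0,0,0.6],[0,0,0,0,0,0,0.6]]'
python3 - <<'E'
from h import *
where(-20,8,31)
from workcell import optics
d=optics.read_camera("side"); np.savez("side4.npz",**d); im=d["image"][:,:,::-1]
cv2.imwrite("pics/side4.png",cv2.resize(cv2.convertScaleAbs(im[145:245,190:330],alpha=1.3),None,fx=5.5,fy=5.5,interpolation=cv2.INTER_CUBIC))
E
```

```text
time: 8.55
tool_pos: [0.5032, -0.0678, 0.03]
tcp_rot: [-0.458, 1.986, -1.976]
wrist_force: [-14.2, 1.9, 16.4]
width: 0.604
t 8.55 viewer xy [-39.5   9.4] z 30.0 w 0.604 F [-14.2   1.9  16.4] FU -12.1 q6 0.95
shift tool mm [-19.4  -1.2   1.6] turn [0.0076 0.0065 0.0109]
[[-0.903, -0.013, 0.428], [-0.429, 0.002, -0.904], [0.011, -1.0, -0.008]]
time: 9.05
tool_pos: [0.512, -0.0641, 0.0302]
tcp_rot: [-0.457, 1.985, -1.976]
wrist_force: [-12.3, 2.3, 16.4]
width: 0.601
t 9.05 viewer xy [-30.    9.1] z 30.2 w 0.601 F [-12.3   2.3  16.4] FU -10.2 q6 0.96
shift tool mm [-9.9 -0.9  1.2] turn [0.0068 0.0064 0.0098]
[[-0.904, -0.012, 0.428], [-0.428, 0.002, -0.904], [0.01, -1.0, -0.007]]
```

View pics/side4.png

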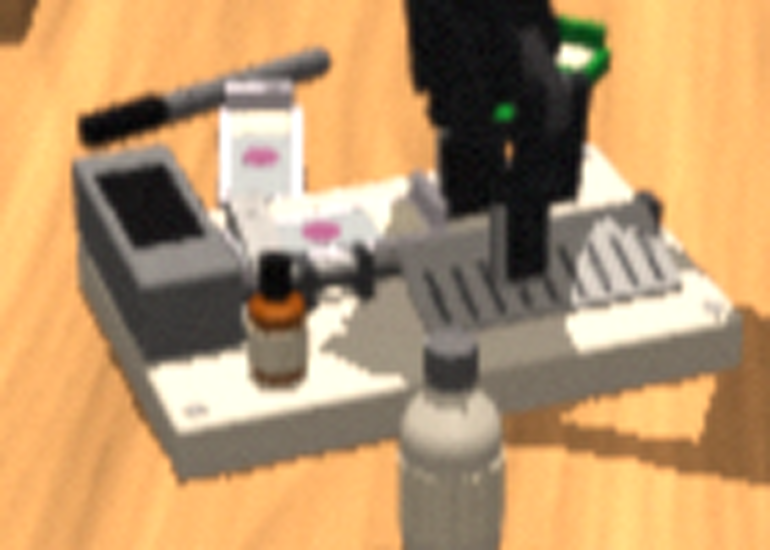

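The holder is sliding with the hand: spot at (321,232), about 23 mm moved, and roughly 12 mm to go. Continuing with smaller steps until contact.

```bash
python3 -m handwheel '[[-0.003,0,0,0,0,0,0.6],[-0.003,0,0,0,0,0,0.6],[-0.002,0,0,0,0,0,0.6],[0,0,0,0,0,0,0.6]]'; for i in 1; do python3 -m handwheel '[[-0.0015,0,0,0,0,0,0.6],[0,0,0,0,0,0,0.6]]'; done;  python3 -c "
from h import *
where(-20,8,31)"; python3 -m handwheel '[[-0.0015,0,0,0,0,0,0.6],[0,0,0,0,0,0,0.6]]';  python3 -c "
from h import *
where(-20,8,31)"
```

```text
time: 9.6
tool_pos: [0.5175, -0.0615, 0.0301]
tcp_rot: [-0.462, 1.985, -1.977]
wrist_force: [-17.0, -1.2, 20.1]
width: 0.597
time: 9.85
tool_pos: [0.5193, -0.0607, 0.0302]
tcp_rot: [-0.46, 1.985, -1.977]
wrist_force: [-15.8, -0.6, 17.6]
width: 0.6
t 9.85 viewer xy [-21.9   9.2] z 30.2 w 0.6 F [-15.8  -0.6  17.6] FU -14.6 q6 0.97
shift tool mm [-1.9 -0.9  1.2] turn [0.0071 0.0069 0.0125]
[[-0.903, -0.014, 0.429], [-0.429, 0.001, -0.903], [0.013, -1.0, -0.007]]
time: 10.1
tool_pos: [0.5204, -0.06, 0.0301]
tcp_rot: [-0.461, 1.986, -1.977]
wrist_force: [-16.7, 0.2, 19.3]
width: 0.602
t 10.1 viewer xy [-20.6   9.2] z 30.1 w 0.602 F [-16.7   0.2  19.3] FU -15.0 q6 0.97
shift tool mm [-0.6 -0.9  1.2] turn [0.0073 0.007  0.0129]
[[-0.903, -0.015, 0.429], [-0.429, 0.001, -0.903], [0.013, -1.0, -0.007]]
```

```bash
python3 -m handwheel '[[-0.0015,0,0,0,0,0,0.6],[0,0,0,0,0,0,0.6]]';  python3 -c "
from h import *
where(-20,8,31)"; python3 -m handwheel '[[-0.0015,0,0,0,0,0,0.6],[0,0,0,0,0,0,0.6]]'
python3 - <<'E'
from h import *
where(-20,8,31)
from workcell import optics
d=optics.read_camera("side"); np.savez("side5.npz",**d); im=d["image"][:,:,::-1]
cv2.imwrite("pics/side5.png",cv2.resize(cv2.convertScaleAbs(im[145:245,190:330],alpha=1.3),None,fx=5.5,fy=5.5,interpolation=cv2.INTER_CUBIC))
E
```

```text
time: 10.35
tool_pos: [0.5221, -0.0593, 0.0302]
tcp_rot: [-0.46, 1.986, -1.977]
wrist_force: [-15.9, 0.0, 17.4]
width: 0.603
t 10.35 viewer xy [-18.7   9.2] z 30.2 w 0.603 F [-15.9   0.   17.4] FU -14.4 q6 0.97
shift tool mm [ 1.3 -0.8  1.2] turn [0.0071 0.0067 0.0121]
[[-0.903, -0.014, 0.429], [-0.429, 0.001, -0.903], [0.012, -1.0, -0.007]]
time: 10.6
tool_pos: [0.5221, -0.0592, 0.0301]
tcp_rot: [-0.464, 1.986, -1.978]
wrist_force: [-20.0, -2.6, 22.2]
width: 0.599
t 10.6 viewer xy [-18.7   9.3] z 30.1 w 0.599 F [-20.   -2.6  22.2] FU -19.3 q6 0.97
shift tool mm [ 1.3 -0.9  1.3] turn [0.0075 0.0073 0.0152]
[[-0.903, -0.017, 0.429], [-0.429, 0.0, -0.903], [0.015, -1.0, -0.008]]
```

View pics/side5.png

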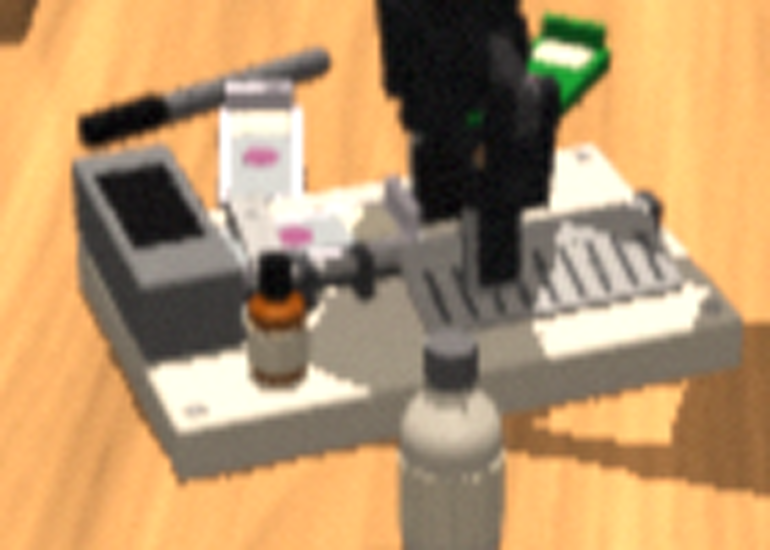

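The last 1.5 mm didn't move the hand and the force rose 5 N, so the holder is probably home. One more nudge will tell a stop from stick-slip.

```bash
python3 -m handwheel '[[-0.0015,0,0,0,0,0,0.6],[0,0,0,0,0,0,0.6]]';  python3 - <<'E'
from h import *
where(-20,8,31)
def mag(d):
    hsv=cv2.cvtColor(d["image"],cv2.COLOR_RGB2HSV); m=cv2.inRange(hsv,(150,50,60),(179,255,255)); nn,l,st,c=cv2.connectedComponentsWithStats(m)
    for k in range(1,nn):
        p=ray(d,c[k],.034)
        if st[k,4]>5 and np.linalg.norm(p[:2]-O)<.1: print(c[k].round(2),tov(p).round(1))
for i in (0,3,4,5): mag(np.load(f"side{i}.npz"))
E
```

```text
time: 10.9
tool_pos: [0.5222, -0.0591, 0.0301]
tcp_rot: [-0.467, 1.987, -1.979]
wrist_force: [-23.4, -4.6, 25.5]
width: 0.602
t 10.9 viewer xy [-18.6   9.3] z 30.1 w 0.602 F [-23.4  -4.6  25.5] FU -23.2 q6 0.97
shift tool mm [ 1.4 -0.9  1.3] turn [0.0079 0.0077 0.0181]
[[-0.903, -0.02, 0.429], [-0.43, -0.001, -0.903], [0.018, -1.0, -0.008]]
[237. 173.] [ 33.3 -88.5]
[258.85 184.95] [  4.7 -20.6]
[237. 173.] [ 33.3 -88.5]
[255.8  185.25] [ 11.3 -21.6]
[237. 173.] [ 33.3 -88.5]
[247.9  186.57] [ 29.1 -22. ]
[237. 173.] [ 33.3 -88.5]
[243.33 187.5 ] [ 39.6 -21.5]
```

It's a firm stop: no motion and the force is climbing. The spot has travelled 35 mm, which matches the expected distance to home. I'll back the finger off the tab while still holding the rail, then rise slowly.

```bash
python3 -m handwheel '[[0.002,0,0,0,0,0,0.6],[0.002,0,0,0,0,0,0.6],[0.002,0,0,0,0,0,0.6],[0.001,0,0,0,0,0,0.6],[0,0,0,0,0,0,0.6]]';  python3 -c "
from h import *
where(-20,8,31)"
```

```text
time: 11.52
tool_pos: [0.5218, -0.0596, 0.0305]
tcp_rot: [-0.45, 1.984, -1.974]
wrist_force: [-6.9, 6.9, 10.5]
width: 0.6
t 11.53 viewer xy [-19.1   9. ] z 30.5 w 0.6 F [-6.9  6.9 10.5] FU -3.3 q6 0.96
shift tool mm [ 0.9 -0.5  1. ] turn [0.0061 0.0048 0.0047]
[[-0.904, -0.007, 0.427], [-0.427, 0.003, -0.904], [0.005, -1.0, -0.006]]
```

```bash
python3 -m handwheel '[[0.002,0,0,0,0,0,0.6],[0.002,0,0,0,0,0,0.6],[0.001,0,0,0,0,0,0.6],[0,0,0,0,0,0,0.6]]';  python3 - <<'E'
from h import *
where(-20,8,31)
from workcell import optics
d=optics.read_camera("side"); np.savez("side6.npz",**d); im=d["image"][:,:,::-1]
hsv=cv2.cvtColor(d["image"],cv2.COLOR_RGB2HSV); m=cv2.inRange(hsv,(150,50,60),(179,255,255)); nn,l,st,c=cv2.connectedComponentsWithStats(m)
for k in range(1,nn):
        p=ray(d,c[k],.034)
        if st[k,4]>5 and np.linalg.norm(p[:2]-O)<.1: print(c[k].round(2),tov(p).round(1))
E
```

```text
time: 12.02
tool_pos: [0.5211, -0.0613, 0.0316]
tcp_rot: [-0.44, 1.981, -1.973]
wrist_force: [-0.0, 10.4, 7.3]
width: 0.602
t 12.03 viewer xy [-20.5   7.8] z 31.6 w 0.602 F [-0.  10.4  7.3] FU 4.4 q6 0.96
shift tool mm [-0.5  0.6 -0.2] turn [ 0.0032  0.0036 -0.0025]
[[-0.905, 0.001, 0.426], [-0.426, 0.004, -0.905], [-0.003, -1.0, -0.003]]
[237. 173.] [ 33.3 -88.5]
[243.21 187.58] [ 39.9 -21.3]
```

The holder stayed home (spot unchanged) and the finger is off the tab. Rising slowly to let the clip down.

```bash
python3 -m handwheel '[[0.001,-0.002,0,0,0,0,0.6],[0,-0.002,0,0,0,0,0.6],[0,-0.002,0,0,0,0,0.6],[0,-0.002,0,0,0,0,0.6],[0,-0.003,0,0,0,0,0.6],[0,-0.003,0,0,0,0,0.6]]'; python3 -m handwheel '[[0,-0.01,0,0,0,0,0.6],[0,-0.02,0,0,0,0,0.6],[0,-0.03,0,0,0,0,0.6],[0,-0.04,0,0,0,0,0.6],[0,-0.05,0,0,0,0,0.6],[0.04,-0.02,0,0,0,0,0.6],[0.05,0,0,0,0,0,0.6],[0.05,0,0,0,0,0,0.6]]'; python3 -m handwheel '[[0,0,-0.05,0,0,0,0.6],[0,0,-0.06,0,0,0,0.6],[0,0,-0.06,0,0,0,0.6],[0,0,-0.06,0,0,0,0.6],[0,0,0,0,0,0,0.6],[0,0,0,0,0,0,0.6]]'
python3 - <<'E'
from h import *
where(-20,8,31)
from workcell import optics
for n in("side","top"):
    d=optics.read_camera(n); np.savez(n+"7.npz",**d); im=d["image"][:,:,::-1]
    c=im[145:245,190:330] if n=="side" else im[135:275,250:390]
    cv2.imwrite(f"pics/{n}7.png",cv2.resize(cv2.convertScaleAbs(c,alpha=1.3),None,fx=4.2,fy=4.2,interpolation=cv2.INTER_CUBIC))
    hsv=cv2.cvtColor(d["image"],cv2.COLOR_RGB2HSV); m=cv2.inRange(hsv,(150,50,60),(179,255,255)); nn,l,st,c=cv2.connectedComponentsWithStats(m)
    for k in range(1,nn):
        p=ray(d,c[k],.034)
        if st[k,4]>5 and np.linalg.norm(p[:2]-O)<.3: print(n,c[k].round(2),tov(p).round(1))
E
```

```text
time: 12.82
tool_pos: [0.5193, -0.0643, 0.0446]
tcp_rot: [-0.445, 1.977, -1.977]
wrist_force: [-0.4, -0.7, -0.4]
width: 0.6
time: 13.82
tool_pos: [0.3922, -0.1245, 0.216]
tcp_rot: [-0.443, 1.974, -1.977]
wrist_force: [-0.1, -1.1, 1.0]
width: 0.603
time: 14.58
tool_pos: [0.295, 0.0839, 0.2153]
tcp_rot: [-0.444, 1.974, -1.976]
wrist_force: [0.2, 0.5, 0.1]
width: 0.602
t 14.57 viewer xy [-164.1  235. ] z 215.3 w 0.602 F [0.2 0.5 0.1] FU 0.4 q6 1.32
shift tool mm [-142.1  184.7  227.9] turn [-0.0011  0.0075 -0.0012]
[[-0.903, 0.002, 0.429], [-0.429, -0.0, -0.903], [-0.001, -1.0, 0.001]]
side [286.5 159.5] [ -95.9 -112.6]
side [237. 173.] [ 33.3 -88.5]
side [242.9  187.57] [ 40.5 -21.6]
side [367.33 193.67] [-198.6   92.7]
side [174.05 248.81] [222.5 145.4]
top [232.56 140.3 ] [210.8 111.3]
top [362.59 173.68] [  17.  -128.7]
top [317.23 182.57] [ 40.2 -25.4]
top [397.6  221.96] [-115.4 -152. ]
top [332.29 304.  ] [-219.6   58.4]
```

View pics/side7.png

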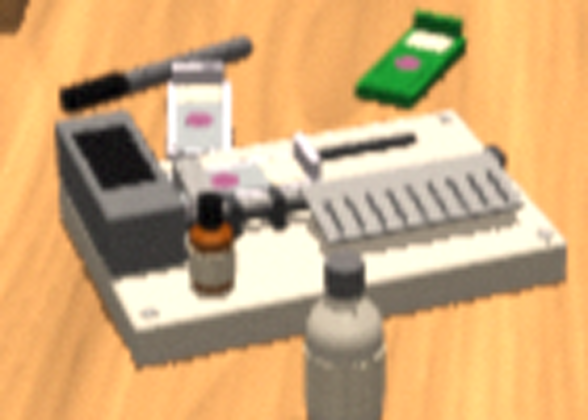

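View pics/top7.png

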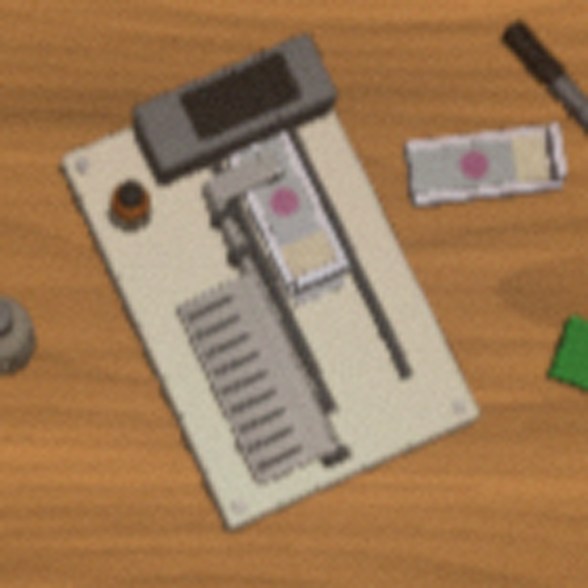

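The top view shows the holder's front end at the head's foot (290,130), with the nose resting on it at (245,175). The bottles, spare holder and marker haven't moved, and the robot is clear. Handing in.

```bash
python3 -c "
from workcell import workorder
print(workorder.finish_job())"
```

```text
the job is handed in; nothing more can be done
None
```

The slide holder is home against the reading head with the clip down on it. The hand is clear and the job was handed in at about 14.6 s.

**What I did:** One fingertip pressed the thumb rail about 9 mm, close to the clip's stop. The other pushed the tab forward beneath the raised nose until the hand stopped moving. I kept the rail down, backed off the tab by about 2 mm, then rose and moved away.

**Last checks:**
- **Home:** two further 1.5 mm nudges gave no motion while the push force rose from 14 to 23 N. The magenta spot on the slide travelled about 36 mm in both views, against about 35 mm expected, and stayed put after release.
- **Clip:** in the final pictures the nose rests on the holder and the rail is back up. I did not measure the clip angle.
- **Surroundings:** the spare holder's spot is unchanged to within about 0.1 px. The bottles and marker look unmoved, by eye only. Wrist force was about 0 when I handed in.

**What disagreed:**
- **Cameras:** they differed by about 4 to 9 mm in viewer y, so I averaged them.
- **Force:** vertical force on the hand reached about 25 N during the push, more than the spring's 8 N, because the clip was near its stop and friction added to it. It stayed well under the 120 N wrist-force limit.
- **Drift:** the hand drifted about 2 to 3 mm outward while pushing.

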